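Change the speakerphone's battery pack

TASK

Change the battery pack of the white speakerphone: unplug the flat pack with the red cap from it and stand it, plug down, in the empty bay of the grey charging rack, and plug the charged pack with the green cap into the speakerphone, fully home with its shoulder flush on the top. Do not disturb the other things on the desk.

Things in the scene. Friction and masses are not known exactly. Their poses are not given: they have to be found in the camera images.
- flat_pack: battery pack, dark grey with a red cap, 66 mm tall, about 0.12 kg. From below: black plug nose 20 x 34 mm (x, y), 20 mm high; then body and cap 30 x 44 mm (x, y), 46 mm high, whose underside is the shoulder. Origin: centre of the nose's underside; z up; grip across x (30 mm). Turned by half a turn it fits as well. Starts plugged into the speakerphone.
- charged_pack: battery pack, dark grey with a green cap, 66 mm tall, about 0.12 kg. From below: black plug nose 20 x 34 mm (x, y), 20 mm high; then body and cap 30 x 44 mm (x, y), 46 mm high, whose underside is the shoulder. Origin: centre of the nose's underside; z up; grip across x (30 mm). Turned by half a turn it fits as well. Starts standing in one bay of the rack with a few mm of play.
- speakerphone: white block 100 x 150 x 40 mm (x, y, z) with a round black speaker grille on its top and a rectangular battery socket beside it; fixed to the desk. Origin: centre of its underside.
- socket (a point): centre of the mouth of the speakerphone's socket, level with its top (40 mm above the desk). Opening 22 x 36 mm (x, y; 2 mm wider than the nose) with a 2 mm chamfer, 21.5 mm deep. Axes: those of the speakerphone, z up. A pack fully home has its origin 20 mm below this point and its shoulder on the top.
- rack: grey charging rack 80 x 160 x 40 mm (x, y, z) with two bays in its top, 80 mm apart along y; fixed to the desk. Origin: centre of its underside.
- empty_bay (a point): centre of the mouth of the rack's empty bay (orange lamp beside it), level with its top (40 mm above the desk). Opening 26 x 40 mm (x, y; 6 mm wider than the nose), 21.5 mm deep. Axes: those of the rack, z up.
- charged_bay (a point): the same for the bay (green lamp) in which the charged pack starts.
- tape_roll: roll of brown tape lying flat, 93 mm across, 48 mm high, at the back; leave it alone. Origin: centre of the underside.
- glue_stick: white glue stick with a blue cap, 30 mm across, 100 mm tall, standing at the back; leave it alone. Origin: centre of the underside.
- usb_stick: black and white USB stick, 18 x 54 x 9 mm, at the back; leave it alone. Origin: centre of the underside.
- eraser: blue and white eraser, 21 x 45 x 12 mm, between the rack and the speakerphone; leave it alone. Origin: centre of the underside.

How it is judged:
At the end, for the whole second after the job is handed in: Green-capped pack in the speakerphone's socket: origin within 4 mm of its axis, 17.5 mm or more below the mouth (20 is home), tilt under 0.06 rad. Red-capped pack plug down in the bay empty at the start: within 7 mm of its axis, 17.5 mm or more deep, tilt under 0.08 rad. Both at rest (horizontal distance between charged_pack and socket below 0.004 m and z of charged_pack in the frame of socket below -0.0175 m and angle between charged_pack's own z axis and vertical below 0.06 rad and linear speed of each of charged_pack, flat_pack below 0.02 m/s and horizontal distance between flat_pack and empty_bay below 0.007 m and z of flat_pack in the frame of empty_bay below -0.0175 m and angle between flat_pack's own z axis and vertical below 0.08 rad); the robot touches nothing.
It fails at once if one of the bystanders (tape roll, glue stick, USB stick, eraser) is moved by more than 30 mm (distance of any of tape_roll, glue_stick, usb_stick, eraser from where it was at the start of the episode above 0.03 m).
It also fails if it takes over 58 s, if anything falls off the work surface, if the arm or the gripper's body presses on something with over 40 N, if the wrist force passes 120 N, or if a joint passes its speed limit or range.

ROBOT

A 6-joint arm with a two-finger parallel gripper is mounted at the origin on a cart in front of the work surface, level with it; the furniture and walls round the work are solid. World frame = base frame: x ahead of the robot, y to its left, z up, the work surface at z = 0. Lengths are in m, angles in rad, forces in N, time in s.
With the tool pointing down it reaches from about 0.375 to 0.9 m from the base axis. Payload 3.1 kg.
Tool frame: the origin (TCP) lies at the very end of the fingers, on their centre line; the grasp point (between the pads) lies 19 mm behind it; z points along the fingers, y is the line along which they close (so a half turn about z gives the same grasp; the last joint's range is limited). The gripper opens to 85 mm and grips with 20 to 120 N. Pads are 22 mm wide; open, the fingers measure 114 mm over their backs; the gripper's body (76 mm by 85 mm) begins 54 mm behind the grasp point. The pads swing forward as they close: fully open they stand 13 mm farther back than shut.
Start: joints at [-0.178, 0.527, 1.433, -0, 1.181, -0.178], TCP at [0.625, 0, 0.231] pointing down, gripper open.
Joint ranges: [-3.08, 3.08], [-0.75, 2.2], [0.22, 2.44], [-1.43, 4.57], [0, 2.65], [-2.85, 2.85]. Speed limits (rad/s): [2.79, 2.79, 3.14, 3.14, 3.14, 3.14].

INTERFACE

Orientations are given as a unit quaternion [x, y, z, w].
In Python, from station import telemetry, snapshot, ticket gives the robot as it stands.
- The arm moves only by the tool move_arm, never from a script. Its argument "commands" is text: rows parted by semicolons, each of 7 numbers parted by spaces: the shift along the tool's x, y, z in mm, then the turn, a rotation vector about the tool's x, y, z in degrees, then the opening, from -1 (shut) to 1 (fully open). A call has exactly 5 rows; each row is the pose to reach, as a shift and turn from the pose commanded when the call began, along the tool's axes at that moment; what a row does not reach only later rows make up. A row lasts 1/8 s, in which the tool goes at most 62.5 mm and 10.7 degrees, less where a joint would pass 70% of its speed; a pose out of reach is approached as far as the arm can. A call with a gripper value outside its range is refused whole. The fingers move at their own pace and stop on an object; "grip_force" is the grip in N (left out, the last holds). Time passes only in rows, so rows that repeat a pose let the fingers close, or fill a call up. It gives the time, the measured TCP pose, the force, the opening and the grip force at its end, in the units of the state.
- telemetry.sense(): the state, without advancing time (a new reading comes with each control period).
- snapshot(name): name is "scene" or "side" or "wrist"; returns a dict with "image" (384x512x3 uint8, red, green, blue), "fx", "fy", "cx", "cy" (pixels), "pose" (4x4, takes a point from camera to world coordinates). Camera axes: x right, y down, z forward; pixel columns grow to the right and rows downward; lengths in m; the calibration is good to about 2 mm. The wrist camera is an equidistant fisheye: a pixel r from the principal point sees the ray r / f radians off the axis. A picture is of the moment at which its call begins. There is no depth.
- ticket.sign_off(): hands the job in; it is judged then, once.
The state is a dict: "t": time; "q": joint angles; "qd": joint speeds; "tau": joint torques, N m; "tcp_pos": TCP position; "tool_rot": TCP orientation; "force": force on the tool from outside, world axes, zero at the start; "ft_torque": the same for the moment, N m; "finger_gap": opening from 0.0 (shut) to 1.0 (fully open); "gripper_force": force on a finger pad.
Only numpy, scipy, OpenCV 4.12 (cv2) and the standard library are available. Lean on these libraries where they do the work, as an engineer would, in place of code of your own. Each camera call takes 0.05 s, during which the arm holds its last target. There are 200 camera calls.

## Working session

There is one attempt and no reset: what is moved stays moved. The work goes in short steps, Python scripts to look and compute and a tool call to move; the robot and the scene stay as the last step left them, time stands still between calls to the robot, and variables do not carry over. Pictures are saved under pics/ and viewed, at most 10 in all, crops included, and the job is handed in when it is done.

Besides the shell and the picture viewer there is one more tool, called as name(argument=value, ...) on one line, values as JSON. move_arm: Moves the arm, as the interface text tells. Its arguments: {"type":"object","properties":{"commands":{"type":"string"},"grip_force":{"type":"number"}},"required":["commands"]}

```bash
ls; mkdir -p pics; python3 - <<'E'
from station import telemetry, snapshot
import cv2,numpy as np
s=telemetry.sense();print({k:np.round(v,3) for k,v in s.items()})
for n in("scene","side","wrist"):
    d=snapshot(n);cv2.imwrite(f"pics/{n}0.png",d["image"][:,:,::-1])
    print(n,d["fx"],d["fy"],d["cx"],d["cy"]);print(np.round(d["pose"],3))
a=[cv2.imread(f"pics/{n}0.png") for n in("scene","side")]
E
```

```text
pics
{'t': np.float64(0.0), 'q': array([-0.179,  0.528,  1.434,  0.   ,  1.181, -0.179]), 'qd': array([ 0.   ,  0.   , -0.001, -0.001, -0.001,  0.   ]), 'tau': array([ 0.0000e+00, -4.4234e+01, -1.7802e+01, -0.0000e+00,  8.0000e-03,
        0.0000e+00]), 'tcp_pos': array([0.624, 0.   , 0.23 ]), 'tool_rot': array([ 0.707,  0.707, -0.001, -0.001]), 'force': array([-0.4  ,  0.18 ,  0.512]), 'ft_torque': array([ 0.042,  0.009, -0.024]), 'gripper_force': np.float64(0.0), 'finger_gap': np.float64(1.001)}
scene 456.59038326563393 456.59038326563393 256.66787550093943 197.35273331907132
[[ 0.872 -0.324  0.366  0.257]
 [-0.489 -0.584  0.648 -0.436]
 [ 0.003 -0.744 -0.668  0.668]
 [ 0.     0.     0.     1.   ]]
side 431.8643941360421 431.8643941360421 263.8785792022876 190.92203858445433
[[ 0.95  -0.18   0.256  0.344]
 [-0.313 -0.549  0.775 -0.536]
 [ 0.001 -0.816 -0.578  0.582]
 [ 0.     0.     0.     1.   ]]
wrist 297.3186396354542 297.3186396354542 254.56657802876052 189.58363388752394
[[ 1.    -0.001 -0.001  0.625]
 [-0.001 -0.95  -0.312  0.08 ]
 [-0.001  0.312 -0.95   0.374]
 [ 0.     0.     0.     1.   ]]
```

View pics/scene0.png

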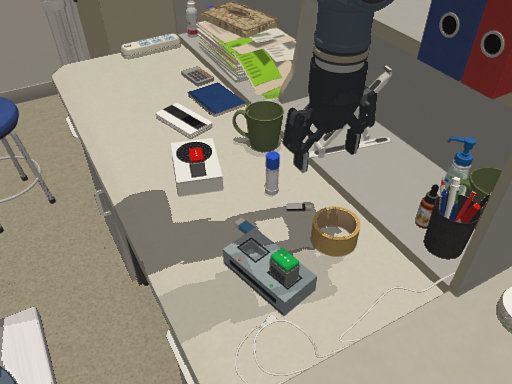

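View pics/wrist0.png

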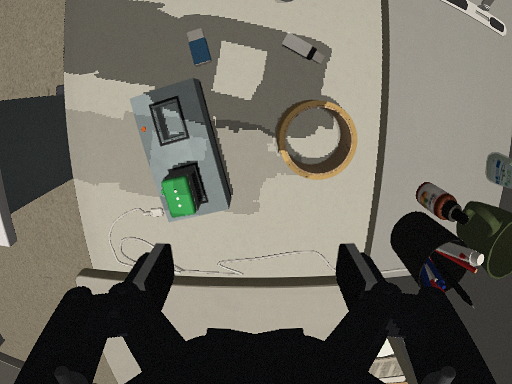

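View pics/side0.png

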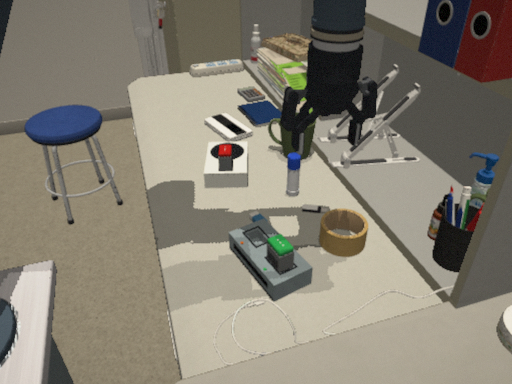

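The wrist view shows the rack, with the empty bay at about (170,120), the green cap at (180,195), the eraser at (199,47), the tape at (317,140) and the USB stick at (300,47). The scene view shows the speakerphone at about (197,165), with its red cap at (197,155) and the glue stick at (272,172). The side view agrees.

```bash
cat > h.py <<'E'
import cv2,numpy as np
from station import telemetry, snapshot
from scipy.spatial.transform import Rotation as R
def rays(d,px,fish):
    px=np.atleast_2d(np.asarray(px,float)); x=(px-[d["cx"],d["cy"]])/[d["fx"],d["fy"]]
    if fish:
        r=np.linalg.norm(x,axis=1,keepdims=True); v=np.hstack([x/np.maximum(r,1e-9)*np.sin(r),np.cos(r)])
    else: v=np.hstack([x,np.ones((len(x),1))])
    return d["pose"][:3,3], (v/np.linalg.norm(v,axis=1,keepdims=True))@d["pose"][:3,:3].T
def onplane(d,px,z,fish):
    o,v=rays(d,px,fish); return (o+v*((z-o[2])/v[:,2:]))[:,:2]
def tri(obs): # [(o,v)] -> point, rms miss
    A=sum(np.eye(3)-np.outer(v,v) for o,v in obs); b=sum((np.eye(3)-np.outer(v,v))@o for o,v in obs)
    p=np.linalg.solve(A,b); return p,[round(1e3*np.linalg.norm((np.eye(3)-np.outer(v,v))@(p-o)),1) for o,v in obs]
def biggest(m,n=1):
    c,_=cv2.findContours(m.astype(np.uint8),cv2.RETR_EXTERNAL,cv2.CHAIN_APPROX_NONE)
    return sorted(c,key=cv2.contourArea)[::-1][:n]
def rect(pts): # world pts -> centre, (short,long), yaw of long side
    c,(w,h),a=cv2.minAreaRect((pts*1000).astype(np.float32))
    if w>h: w,h,a=h,w,a+90
    # short side along angle a, long along a+90
    return np.round(c,1),(round(w,1),round(h,1)),round((a+90)%180,1)
def hsv(d): return cv2.cvtColor(d["image"],cv2.COLOR_RGB2HSV)
def red(d):
    h=hsv(d); return ((h[...,0]<6)|(h[...,0]>174))&(h[...,1]>190)&(h[...,2]>150)
def green(d):
    h=hsv(d); return (abs(h[...,0].astype(int)-65)<14)&(h[...,1]>150)&(h[...,2]>140)
def snap(n,name):
    d=snapshot(n);cv2.imwrite(f"pics/{name}.png",d["image"][:,:,::-1]);return d
E
python3 - <<'E'
from h import *
D={n:snapshot(n) for n in("scene","side","wrist")}
for nm,f,roi in(("red",red,(190,140)),("green",green,None)):
    obs=[]
    for n,d in D.items():
        m=f(d)
        if nm=="red": 
            if n=="wrist":continue
            m[:, :150]=0; m[:,300:]=0; m[:120]=0;m[260:]=0
        c=biggest(m)[0]; ctr=cv2.minAreaRect(c)[0]
        print(nm,n,cv2.contourArea(c),np.round(ctr,1))
        o,v=rays(d,ctr,n=="wrist"); obs.append((o,v[0]))
        print("  rect on .086",rect(onplane(d,c[:,0],.086,n=="wrist")))
    print(nm,tri(obs))
for n in("scene","side"):
    d=D[n];h=hsv(d);m=(h[...,2]>225)&(h[...,1]<25)
    m[:,:150]=0;m[:,260:]=0;m[:125]=0;m[200:]=0
    c=biggest(m)[0];print("sp",n,cv2.contourArea(c),cv2.boundingRect(c),rect(onplane(d,c[:,0],.04,False)))
d=D["wrist"];px=[(131,95),(195,79),(231,208),(171,221),(141,129),(170,120)]
print(np.round(onplane(d,px,.04,True),3))
E
```

```text
red scene 129.0 [195.5 153.7]
  rect on .086 (array([529.6, 314.5]), (27.5, 41.8), 73.7)
red side 86.0 [224.5 149. ]
  rect on .086 (array([530.3, 315.5]), (25.6, 38.3), 75.4)
red (array([0.52979042, 0.3141119 , 0.08631398]), [np.float64(0.4), np.float64(0.4)])
green scene 269.5 [284.6 258.4]
  rect on .086 (array([541.7, -25.7]), (26.9, 40.8), 101.4)
green side 209.5 [280. 243.]
  rect on .086 (array([542.3, -25.4]), (26.5, 39.8), 99.6)
green wrist 499.5 [176.2 197.6]
  rect on .086 (array([542.6, -23.4]), (26.8, 40.9), 106.4)
green (array([ 0.54255362, -0.02415145,  0.08430588]), [np.float64(0.6), np.float64(0.4), np.float64(0.5)])
sp scene 1624.5 (171, 138, 51, 44) (array([542.6, 357.1]), (98.3, 147.3), 73.5)
sp side 220.0 (204, 142, 21, 31) (array([513.2, 367.3]), (46.0, 146.8), 78.1)
[[ 0.481  0.087]
 [ 0.559  0.1  ]
 [ 0.597 -0.053]
 [ 0.52  -0.071]
 [ 0.491  0.046]
 [ 0.528  0.055]]
```

move_arm(commands="50 -15 0 0 0 3 1;110 -33 0 0 0 6 1;172 -52 0 0 0 10 1;234 -70 0 0 0 13 1;290 -87 0 0 0 16 1", grip_force=60)

```text
t: 0.92
tcp_pos: [0.5375, 0.2913, 0.2314]
tool_rot: [0.799, 0.601, 0.0, 0.0]
force: [1.3, 0.2, -0.9]
finger_gap: 1.001
gripper_force: 0.0
```

move_arm(commands="20 0 0 0 0 0 1;20 0 0 0 0 0 1;20 0 0 0 0 0 1;20 0 0 0 0 0 1;20 0 0 0 0 0 1")

```text
t: 1.55
tcp_pos: [0.5441, 0.3074, 0.2313]
tool_rot: [0.799, 0.601, -0.0, 0.0]
force: [-0.4, 0.5, -0.5]
finger_gap: 1.0
gripper_force: 0.0
```

```bash
python3 - <<'E'
from h import *
s=telemetry.sense();print(np.round(s["tcp_pos"],4),R.from_quat(s["tool_rot"]).as_matrix().round(3),s["t"])
d=snap("wrist","w1")
m=red(d);c=biggest(m)[0];print(cv2.contourArea(c),cv2.minAreaRect(c)[0],rect(onplane(d,c[:,0],.086,True)))
h=hsv(d);m=(h[...,2]>200)&(h[...,1]<40);m[240:]=0
for c in biggest(m,3): print(cv2.contourArea(c),cv2.boundingRect(c),rect(onplane(d,c[:,0],.04,True)))
E
```

```text
[0.5441 0.3074 0.2313] [[ 0.278  0.961 -0.   ]
 [ 0.961 -0.278 -0.   ]
 [-0.    -0.    -1.   ]] 1.55
149.5 (240.0, 181.0) (array([529.1, 306.2]), (12.7, 24.6), 163.8)
1160.5 (254, 139, 33, 49) (array([562.6, 304.7]), (35.4, 57.8), 72.5)
151.0 (436, 146, 19, 16) (array([792.9, 257. ]), (20.7, 31.4), 166.1)
138.0 (203, 173, 23, 15) (array([493.7, 303.5]), (16.0, 27.6), 166.7)
```

View pics/w1.png

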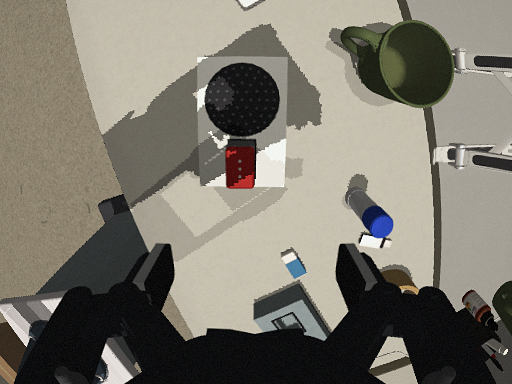

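The wrist view shows the speakerphone with corners at about (197,57), (287,57), (287,187) and (200,187). The grille is at (242,98), and the red cap spans (226,147) to (256,188), partly in shadow. My red mask missed the shaded part, so I'll widen it.

```bash
cat >> h.py <<'E'
def red2(d):
    h=hsv(d); return ((h[...,0]<7)|(h[...,0]>173))&(h[...,1]>150)&(h[...,2]>70)
def green2(d):
    h=hsv(d); return (abs(h[...,0].astype(int)-65)<14)&(h[...,1]>130)&(h[...,2]>60)
def goto(x,y,z,yaw_long): # shift/turn in tool axes, so that tool y is square to the long side
    s=telemetry.sense();M=R.from_quat(s["tool_rot"]).as_matrix()
    a=np.degrees(np.arctan2(M[1,0],M[0,0])); da=(yaw_long-a+90)%180-90
    print("t",round(s["t"],2),"tcp",s["tcp_pos"].round(4),"yaw",a.round(2),"shift mm",(M.T@(np.array([x,y,z])-s["tcp_pos"])*1e3).round(1),"turn z",-da.round(2))
E
python3 - <<'E'
from h import *
d=snapshot("wrist");sc=snapshot("scene");si=snapshot("side")
c=biggest(red2(d))[0];obs=[]
print(cv2.contourArea(c),cv2.boundingRect(c),rect(onplane(d,c[:,0],.086,True)))
o,v=rays(d,rect(c[:,0]/1000.)[0],True);obs.append((o,v[0]))
for q in(sc,si):
    m=red(q);m[:,:150]=0;m[:,300:]=0;m[:120]=0;m[260:]=0;k=biggest(m)
    if k: 
        print(cv2.contourArea(k[0]),rect(onplane(q,k[0][:,0],.086,False)))
        o,v=rays(q,cv2.minAreaRect(k[0])[0],False);obs.append((o,v[0]))
print(tri(obs),tri(obs[1:]))
print("corners z40\n",onplane(d,[(197,57),(287,57),(287,187),(200,187)],.04,True).round(4))
px=[]
P=onplane(d,[(197,57),(287,57),(287,187),(200,187)],.04,True);print(rect(P))
goto(.53,.3135,.13,74)
E
```

```text
1018.0 (226, 147, 28, 42) (array([532.6, 319.8]), (27.2, 42.5), 73.8)
25.0 (array([527.4, 300.2]), (13.9, 27.6), 1.4)
4.0 (array([530. , 300.2]), (7.5, 22.0), 20.1)
(array([0.53199641, 0.31730544, 0.07464354]), [np.float64(0.6), np.float64(0.9), np.float64(0.8)]) (array([0.53053409, 0.31118394, 0.07874663]), [np.float64(0.6), np.float64(0.6)])
corners z40
 [[0.5183 0.4459]
 [0.6138 0.417 ]
 [0.5746 0.2714]
 [0.4749 0.3003]]
(array([545.9, 358.8]), (103.8, 151.9), 73.8)
t 1.75 tcp [0.5438 0.3083 0.2314] yaw 73.96 shift mm [  1.2 -14.7 101.4] turn z -0.04
```

move_arm(commands="2 -7 30 0 0 0 1;4 -14 60 0 0 0 1;4 -14 80 0 0 0 1;4 -14 80 0 0 0 1;4 -14 80 0 0 0 1")

```text
t: 2.38
tcp_pos: [0.532, 0.3167, 0.1522]
tool_rot: [0.799, 0.602, 0.001, 0.0]
force: [-0.2, -0.1, 0.6]
finger_gap: 0.999
gripper_force: 0.0
```

```bash
python3 - <<'E'
from h import *
d=snap("wrist","w2")
s=telemetry.sense();print(s["tcp_pos"].round(4))
c=biggest(red2(d))[0];print(cv2.contourArea(c),cv2.boundingRect(c),[rect(onplane(d,c[:,0],z,True)) for z in(.08,.086)])
cv2.imwrite("pics/w2c.png",cv2.resize(d["image"][20:270,120:400,::-1],None,fx=2.2,fy=2.2,interpolation=cv2.INTER_NEAREST))
E
```

```text
[0.5323 0.3167 0.1525]
1837.0 (235, 172, 38, 55) [(array([532.1, 318. ]), (28.7, 44.6), 73.9), (array([532.7, 320.1]), (27.9, 43.3), 73.9)]
```

View pics/w2c.png

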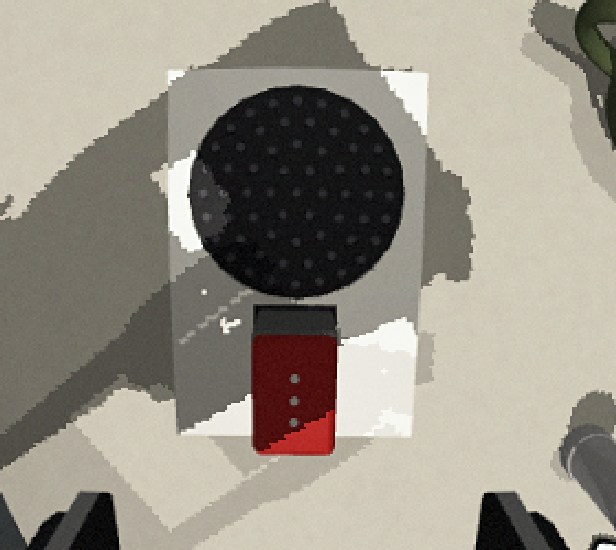

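The crop of the wrist view shows the red cap top at crop (253..337, 335..455), the pack's dark side above it, and the grille at (297,190). The glue stick's base is at about crop (585,430), and the open fingers are at (85,520) and (510,520).

```bash
python3 - <<'E'
from h import *
d=snapshot("wrist")
f=lambda px:np.array(px)/2.2+[120,20]
print("glue base",onplane(d,f([(585,425)]),0.02,True).round(3))
P=onplane(d,f([(168,70),(428,72),(411,437),(180,434)]),.04,True);print("sp",rect(P));M=R.from_quat(telemetry.sense()["tool_rot"]).as_matrix()
print("glue in tool axes",(M.T@np.r_[onplane(d,f([(585,425)]),.02,True)[0]-[.5327,.3201],0]).round(3))
goto(.5327,.3201,.05,73.9)
E
```

```text
glue base [[0.659 0.242]]
sp (array([545.6, 358.3]), (100.6, 151.8), 73.6)
glue in tool axes [-0.04   0.144  0.   ]
t 2.48 tcp [0.5323 0.3167 0.1526] yaw 73.99 shift mm [  3.2  -0.7 102.6] turn z 0.09
```

move_arm(commands="3 -1 50 0 0 0 1;3 -1 90 0 0 0 1;3 -1 102 0 0 0 1;3 -1 102 0 0 0 0;3 -1 102 0 0 0 -1")

```text
t: 3.1
tcp_pos: [0.5326, 0.3201, 0.0512]
tool_rot: [0.799, 0.602, 0.002, 0.001]
force: [1.2, 0.6, 0.7]
finger_gap: 0.604
gripper_force: 0.0
```

move_arm(commands="0 0 0 0 0 0 -1;0 0 0 0 0 0 -1;0 0 0 0 0 0 -1;0 0 0 0 0 0 -1;0 0 0 0 0 0 -1")

```text
t: 3.72
tcp_pos: [0.5324, 0.3201, 0.0512]
tool_rot: [0.799, 0.602, 0.002, 0.0]
force: [0.8, -0.7, 7.3]
finger_gap: 0.334
gripper_force: 61.1
```

move_arm(commands="0 0 -12 0 0 0 -1;0 0 -30 0 0 0 -1;0 0 -70 0 0 0 -1;0 0 -120 0 0 0 -1;0 0 -120 0 0 0 -1")

```text
t: 4.35
tcp_pos: [0.5339, 0.3207, 0.1749]
tool_rot: [0.799, 0.602, 0.005, 0.001]
force: [0.4, -0.1, -1.7]
finger_gap: 0.34
gripper_force: 60.2
```

```bash
python3 - <<'E'
from h import *
d=snapshot("wrist")
s=telemetry.sense();print(s["tcp_pos"].round(4),s["finger_gap"],s["gripper_force"],s["force"])
h=hsv(d)
# socket opening: darkest blob near speakerphone
m=(h[...,2]<60);m[200:]=0
for c in biggest(m,4): print(cv2.contourArea(c),cv2.boundingRect(c),rect(onplane(d,c[:,0],.04,True)))
c=biggest(red2(d))
if c: print("red",cv2.contourArea(c[0]),cv2.boundingRect(c[0]),rect(onplane(d,c[0][:,0],s["tcp_pos"][2]+.035,True)))
goto(.51,.05,.2,104)
E
```

```text
[0.5321 0.32   0.1722] 0.3351608048001471 60.21703004837036 [-0.51689799 -0.43969977 -1.58202243]
5605.0 (210, 68, 87, 88) (array([552.9, 383.4]), (79.7, 82.6), 69.2)
4171.5 (430, 28, 63, 95) (array([791.7, 373.2]), (96.4, 106.4), 75.2)
1880.5 (384, 30, 57, 90) (array([720.1, 384. ]), (66.8, 96.7), 82.1)
164.5 (235, 159, 34, 41) (array([533. , 321.4]), (32.4, 40.7), 73.8)
red 4914.5 (222, 238, 67, 81) (array([534.2, 320.2]), (29.0, 45.6), 73.5)
t 4.4 tcp [0.5321 0.32   0.1722] yaw 74.01 shift mm [-265.5   53.3  -28.3] turn z -29.99
```

move_arm(commands="-45 9 -10 0 0 -6 -1;-100 20 -28 0 0 -13 -1;-155 31 -28 0 0 -20 -1;-210 42 -28 0 0 -26 -1;-265 53 -28 0 0 -30 -1")

```text
t: 5.03
tcp_pos: [0.5072, 0.0487, 0.1961]
tool_rot: [0.615, 0.789, -0.001, -0.002]
force: [2.0, 0.7, -2.2]
finger_gap: 0.342
gripper_force: 60.2
```

move_arm(commands="0 0 0 0 0 0 -1;0 0 0 0 0 0 -1;0 0 0 0 0 0 -1;0 0 0 0 0 0 -1;0 0 0 0 0 0 -1")

```text
t: 5.65
tcp_pos: [0.509, 0.0511, 0.1973]
tool_rot: [0.615, 0.789, -0.0, -0.0]
force: [0.3, -0.5, -1.5]
finger_gap: 0.344
gripper_force: 60.2
```

```bash
python3 - <<'E'
from h import *
d=snapshot("wrist")
s=telemetry.sense();print(s["tcp_pos"].round(4),s["tool_rot"].round(4))
cv2.imwrite("pics/w3c.png",cv2.resize(d["image"][60:310,120:400,::-1],None,fx=2.2,fy=2.2,interpolation=cv2.INTER_NEAREST))
E
```

```text
[0.509  0.051  0.1973] [ 0.6152  0.7884 -0.     -0.    ]
```

View pics/w3c.png

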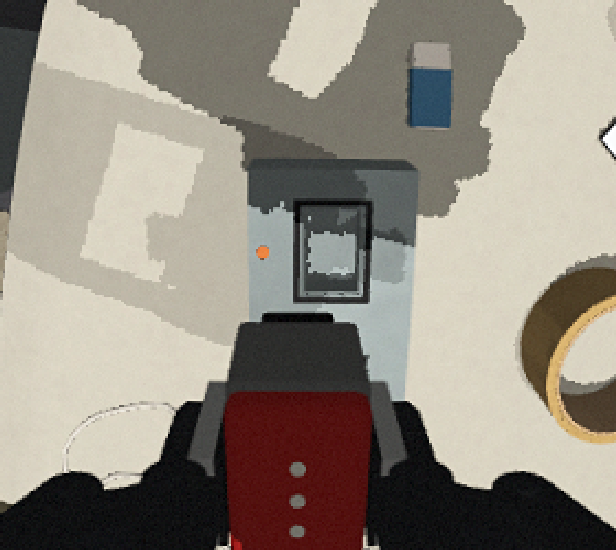

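The crop shows the empty bay's black rim, corners at about crop (294,200), (372,200), (370,302) and (294,302). The orange lamp is at (263,252), and the red pack is in the hand with its nose tip at (298,318).

```bash
python3 - <<'E'
from h import *
d=snapshot("wrist");f=lambda px:np.array(px)/2.2+[120,60]-.5
P=onplane(d,f([(294,200),(372,200),(370,302),(294,302)]),.04,True);print("bay outer",rect(P),P.mean(0))
P2=onplane(d,f([(248,168),(417,168),(404,390),(248.5,315)]),.04,True);e=P2[0]-P2[3];print("left edge yaw",np.degrees(np.arctan2(e[1],e[0])));e=P2[1]-P2[2];print("right",np.degrees(np.arctan2(e[1],e[0])));e=P2[1]-P2[0];print("top",np.linalg.norm(e),90+np.degrees(np.arctan2(e[1],e[0])))
# orange lamp & black rim mask
h=hsv(d);m=(h[...,2]<45);m[:145]=0;m[200:]=0;m[:,245:]=m[:,245:];m[:,:240]=0;m[:,295:]=0
for c in biggest(m,2): print(cv2.contourArea(c),cv2.boundingRect(c),rect(onplane(d,c[:,0],.04,True)))
c=biggest(red2(d))[0];print("cap in hand",rect(onplane(d,c[:,0],telemetry.sense()["tcp_pos"][2]+.035,True)))
goto(*P.mean(0),.12,104)
E
```

```text
bay outer (array([527. ,  53.8]), (37.3, 50.7), 104.0) [0.52680657 0.05365889]
left edge yaw 103.05541773095005
right 103.85301690988322
top 0.07872787023088028 104.3963522357211
1500.5 (253, 150, 36, 47) (array([526.4,  54.2]), (36.6, 50.2), 104.2)
cap in hand (array([509.6,  52.2]), (28.1, 44.8), 103.6)
t 5.75 tcp [0.5091 0.0508 0.1973] yaw 104.06 shift mm [-1.5 17.9 77.3] turn z 0.06
```

move_arm(commands="-1 18 0 0 0 0 -1;-1 18 40 0 0 0 -1;-1 18 80 0 0 0 -1;-1 18 105 0 0 0 -1;-1 18 105 0 0 0 -1")

```text
t: 6.38
tcp_pos: [0.5254, 0.0539, 0.0907]
tool_rot: [0.616, 0.788, -0.001, -0.002]
force: [-0.0, 0.4, -1.3]
finger_gap: 0.341
gripper_force: 60.1
```

```bash
python3 - <<'E'
from h import *
s=telemetry.sense();print(s["tcp_pos"].round(4),s["force"].round(1))
w=snapshot("wrist");a=snapshot("scene");b=snapshot("side")
cr=lambda d,x,y:cv2.resize(d["image"][y:y+110,x:x+130,::-1],None,fx=3,fy=3,interpolation=cv2.INTER_NEAREST)
cv2.imwrite("pics/p4.png",np.hstack([cr(a,200,190),cr(b,205,180)]))
E
```

```text
[0.5254 0.0539 0.0907] [-0.   0.4 -1.3]
```

View pics/p4.png

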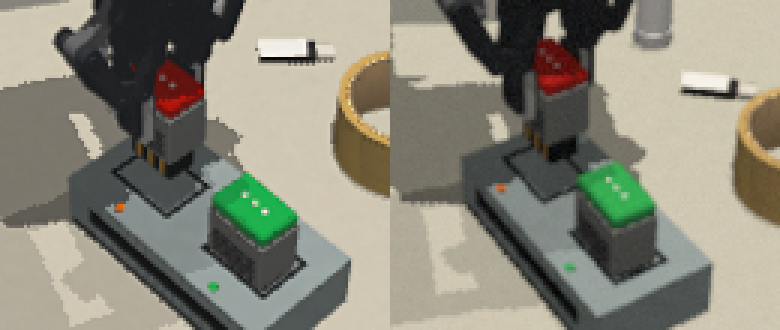

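The scene and side crops show the red pack hanging above the black-rimmed empty bay, its nose at crop (170,160) and (555,145), with no visible offset.

move_arm(commands="0 1 10 0 0 0 -1;0 1 18 0 0 0 -1;0 1 24 0 0 0 -1;0 1 28 0 0 0 -1;0 1 28 0 0 0 -1")

```text
t: 7.15
tcp_pos: [0.5275, 0.0539, 0.0639]
tool_rot: [0.616, 0.788, -0.0, -0.0]
force: [-0.4, -0.2, -0.9]
finger_gap: 0.341
gripper_force: 60.1
```

Below the mouth with no contact force. I'll go on to home and release.

move_arm(commands="0 0 5 0 0 0 -1;0 0 9 0 0 0 -1;0 0 12 0 0 0 -1;0 0 13 0 0 0 -1;0 0 13 0 0 0 -1")

```text
t: 7.78
tcp_pos: [0.5278, 0.0539, 0.0514]
tool_rot: [0.616, 0.788, 0.0, 0.0]
force: [0.6, 0.7, -1.9]
finger_gap: 0.343
gripper_force: 60.2
```

move_arm(commands="0 0 0 0 0 0 0;0 0 0 0 0 0 1;0 0 0 0 0 0 1;0 0 0 0 0 0 1;0 0 -10 0 0 0 1")

```text
t: 8.4
tcp_pos: [0.5271, 0.0539, 0.0611]
tool_rot: [0.616, 0.788, -0.0, -0.001]
force: [0.8, 0.3, 0.2]
finger_gap: 0.998
gripper_force: 0.0
```

move_arm(commands="-20 5 -40 0 0 0 1;-50 5 -90 0 0 0 1;-80 5 -98 0 0 0 1;-80 5 -98 0 0 0 1;-80 5 -98 0 0 0 1")

```text
t: 9.02
tcp_pos: [0.5509, -0.0219, 0.1591]
tool_rot: [0.616, 0.788, -0.0, -0.001]
force: [0.4, 0.1, -0.6]
finger_gap: 0.999
gripper_force: 0.0
```

```bash
python3 - <<'E'
from h import *
d=snap("wrist","w5");s=telemetry.sense();print(s["tcp_pos"].round(4),s["force"].round(1))
for f in(green2,red2):
    c=biggest(f(d))[0];print(f.__name__,cv2.contourArea(c),cv2.boundingRect(c),rect(onplane(d,c[:,0],.086,True)))
c=biggest(green2(d))[0];r=rect(onplane(d,c[:,0],.086,True));goto(*(r[0]/1e3),.152,r[2])
E
```

```text
[ 0.5507 -0.0216  0.1587] [0.4 0.3 0.4]
green2 947.5 (227, 192, 36, 32) (array([545.4, -29.6]), (26.6, 27.5), 12.1)
red2 2100.0 (229, 70, 40, 58) (array([528.7,  52.7]), (28.3, 41.8), 103.6)
t 9.07 tcp [ 0.5507 -0.0216  0.1587] yaw 104.02 shift mm [-6.5 -7.1  6.7] turn z -88.08
```

View pics/w5.png

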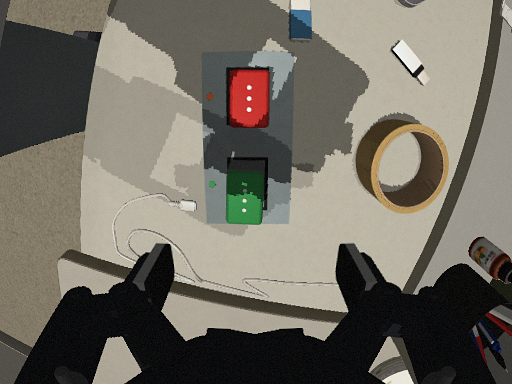

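The wrist view shows the red pack seated in its bay, with the cap at (229..269, 70..128). The green cap spans about (226,170) to (265,224), half in shadow, so I'll loosen the green threshold.

```bash
sed -i 's/(h\[...,1\]>130)&(h\[...,2\]>60)/(h[...,1]>110)\&(h[...,2]>35)/' h.py; python3 - <<'E'
from h import *
d=snapshot("wrist");m=green2(d).astype(np.uint8);m=cv2.morphologyEx(m,cv2.MORPH_CLOSE,np.ones((3,3)))
print(hsv(d)[164:184:2,246].tolist())
c=biggest(m)[0];r=rect(onplane(d,c[:,0],.086,True));print(cv2.contourArea(c),cv2.boundingRect(c),r);goto(*(r[0]/1e3),.152,r[2])
E
```

```text
[[105, 29, 35], [75, 29, 35], [38, 27, 38], [20, 19, 40], [66, 163, 50], [66, 173, 56], [68, 162, 60], [66, 169, 59], [65, 163, 61], [66, 153, 60]]
1823.5 (227, 172, 38, 53) (array([544. , -21.7]), (28.3, 43.4), 102.2)
t 9.12 tcp [ 0.5507 -0.0214  0.1586] yaw 104.05 shift mm [ 1.4 -6.6  6.6] turn z 1.85
```

move_arm(commands="-2 -7 6 0 0 2 1;-2 -7 6 0 0 2 1;-2 -7 6 0 0 2 1;-2 -7 6 0 0 2 1;-2 -7 6 0 0 2 1")

```text
t: 9.75
tcp_pos: [0.5458, -0.0262, 0.1534]
tool_rot: [0.629, 0.777, 0.0, 0.0]
force: [0.4, 0.2, 0.2]
finger_gap: 1.004
gripper_force: 0.0
```

```bash
python3 - <<'E'
from h import *
d=snapshot("wrist");m=green2(d).astype(np.uint8);m=cv2.morphologyEx(m,cv2.MORPH_CLOSE,np.ones((3,3)))
c=biggest(m)[0];r=rect(onplane(d,c[:,0],.086,True));print(cv2.contourArea(c),cv2.boundingRect(c),r);goto(*(r[0]/1e3),.0512,r[2])
E
```

```text
1933.0 (233, 170, 39, 54) (array([543.5, -22. ]), (28.5, 42.8), 101.4)
t 9.8 tcp [ 0.5458 -0.0262  0.1534] yaw 102.0 shift mm [  4.6  -1.4 102.2] turn z 0.6
```

move_arm(commands="4.5 -1.5 50 0 0 0.5 1;4.5 -1.5 90 0 0 0.5 1;4.5 -1.5 102 0 0 0.5 1;4.5 -1.5 102 0 0 0.5 0;4.5 -1.5 102 0 0 0.5 -1")

```text
t: 10.42
tcp_pos: [0.5445, -0.0224, 0.0526]
tool_rot: [0.633, 0.774, 0.001, 0.001]
force: [-0.2, 0.3, 0.6]
finger_gap: 0.603
gripper_force: 0.0
```

move_arm(commands="0 0 0 0 0 0 -1;0 0 0 0 0 0 -1;0 0 0 0 0 0 -1;0 0 0 0 0 0 -1;0 0 0 0 0 0 -1")

```text
t: 11.05
tcp_pos: [0.5443, -0.0224, 0.0529]
tool_rot: [0.633, 0.774, 0.001, 0.001]
force: [-0.5, -0.2, 5.2]
finger_gap: 0.338
gripper_force: 60.4
```

move_arm(commands="0 0 -12 0 0 0 -1;0 0 -30 0 0 0 -1;0 0 -70 0 0 0 -1;0 0 -120 0 0 0 -1;0 0 -150 0 0 0 -1")

```text
t: 11.68
tcp_pos: [0.5439, -0.0222, 0.2044]
tool_rot: [0.633, 0.774, 0.001, 0.002]
force: [0.4, -0.8, -0.8]
finger_gap: 0.34
gripper_force: 59.5
```

```bash
python3 - <<'E'
from h import *
s=telemetry.sense();d=snapshot("wrist");m=green2(d).astype(np.uint8);m=cv2.morphologyEx(m,cv2.MORPH_CLOSE,np.ones((3,3)))
c=biggest(m)[0];r=rect(onplane(d,c[:,0],s["tcp_pos"][2]+.035,True));print(s["tcp_pos"],cv2.boundingRect(c),r)
goto(.5324,.3201,.2,74)
E
```

```text
[ 0.54387096 -0.02217505  0.20438272] (222, 235, 67, 81) (array([543.9, -19.2]), (28.1, 44.1), 101.2)
t 11.72 tcp [ 0.5459 -0.0226  0.2077] yaw 101.52 shift mm [338.5  55.2   6.7] turn z 27.52
```

move_arm(commands="45 7 0 0 0 5 -1;105 17 0 0 0 12 -1;165 27 0 0 0 19 -1;225 37 0 0 0 25 -1;280 46 0 0 0 27.5 -1")

```text
t: 12.35
tcp_pos: [0.5317, 0.2634, 0.2012]
tool_rot: [0.799, 0.601, -0.0, -0.0]
force: [0.9, 0.9, -0.8]
finger_gap: 0.341
gripper_force: 59.5
```

move_arm(commands="30 0 0 0 0 0 -1;50 -17 0 0 0 0 -1;50 -17 0 0 0 0 -1;50 -17 0 0 0 0 -1;50 -17 0 0 0 0 -1")

```text
t: 12.98
tcp_pos: [0.5302, 0.3131, 0.2013]
tool_rot: [0.799, 0.601, -0.0, 0.0]
force: [-0.0, 0.0, -1.3]
finger_gap: 0.34
gripper_force: 59.6
```

```bash
cat > g.py <<'E'
from h import *
T=[]
for i in range(4):
    d=snapshot("wrist");T.append(telemetry.sense()["tcp_pos"])
T=np.mean(T,0);print("mean tcp",T.round(4))
m=cv2.morphologyEx(green2(d).astype(np.uint8),cv2.MORPH_CLOSE,np.ones((3,3)))
c=biggest(m)[0];print(cv2.boundingRect(c),rect(onplane(d,c[:,0],T[2]+.035,True)))
h=hsv(d);m=h[...,2]<60;m[:130]=0;m[260:]=0;m[:,:215]=0;m[:,300:]=0
for c in biggest(m,2): print(cv2.contourArea(c),cv2.boundingRect(c),rect(onplane(d,c[:,0],.04,True)))
goto(.532,.3186,.0529,74)
cv2.imwrite("pics/w6c.png",cv2.resize(d["image"][60:310,120:400,::-1],None,fx=2.2,fy=2.2,interpolation=cv2.INTER_NEAREST))
E
python3 g.py
```

```text
mean tcp [0.5303 0.3133 0.2014]
(222, 235, 67, 81) (array([531.8, 316.4]), (28.1, 44.0), 73.7)
1826.0 (222, 200, 66, 40) (array([515.5, 260.1]), (47.9, 74.9), 164.8)
1254.5 (239, 145, 32, 43) (array([532.7, 319.1]), (32.9, 45.8), 73.8)
t 13.18 tcp [0.5303 0.3135 0.2014] yaw 73.93 shift mm [  5.4   0.2 148.5] turn z -0.07
```

View pics/w6c.png

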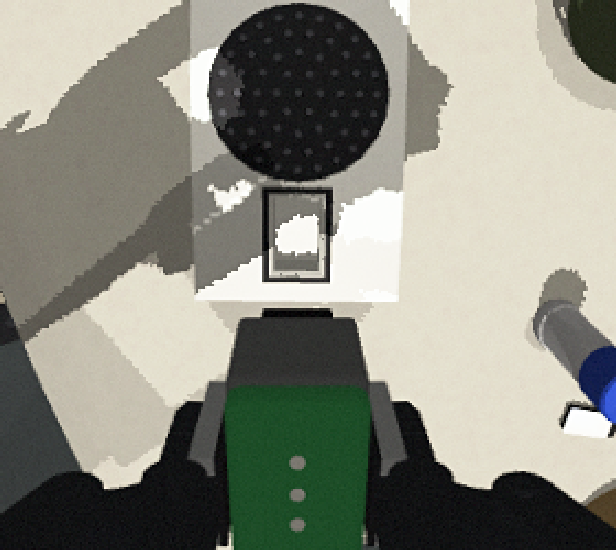

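The crop shows the empty socket's rim at crop (263..332, 187..283), centred below the grille, and the green pack in the hand with its nose at (297,313), lined up across the grip.

move_arm(commands="5.5 0 40 0 0 0 -1;5.5 0 90 0 0 0 -1;5.5 0 120 0 0 0 -1;5.5 0 122 0 0 0 -1;5.5 0 122 0 0 0 -1")

```text
t: 13.8
tcp_pos: [0.5324, 0.3196, 0.0802]
tool_rot: [0.799, 0.602, 0.001, 0.0]
force: [-0.0, -0.2, -0.9]
finger_gap: 0.337
gripper_force: 59.5
```

```bash
python3 - <<'E'
from h import *
T=[]
for i in range(4):
    d=snapshot("wrist");T.append(telemetry.sense()["tcp_pos"])
print(np.mean(T,0).round(4));goto(.532,.3186,.0529,74)
E
```

```text
[0.5327 0.3199 0.0811]
t 14.0 tcp [0.5326 0.3199 0.081 ] yaw 74.0 shift mm [-1.4 -0.3 28.1] turn z 0.0
```

move_arm(commands="-1.4 -0.3 4 0 0 0 -1;-1.4 -0.3 8 0 0 0 -1;-1.4 -0.3 10 0 0 0 -1;-1.4 -0.3 12 0 0 0 -1;-1.4 -0.3 12 0 0 0 -1")

```text
t: 14.62
tcp_pos: [0.5311, 0.3186, 0.067]
tool_rot: [0.799, 0.602, 0.001, -0.0]
force: [1.0, 2.7, -1.4]
finger_gap: 0.337
gripper_force: 59.6
```

move_arm(commands="0.5 0.5 4 0 0 0 -1;0.5 0.5 8 0 0 0 -1;0.5 0.5 11 0 0 0 -1;0.5 0.5 13 0 0 0 -1;0.5 0.5 14 0 0 0 -1")

```text
t: 15.25
tcp_pos: [0.5315, 0.3186, 0.0532]
tool_rot: [0.799, 0.602, 0.0, -0.0]
force: [0.1, 2.3, 0.4]
finger_gap: 0.34
gripper_force: 59.7
```

move_arm(commands="0 0 1 0 0 0 -1;0 0 2 0 0 0 -1;0 0 2 0 0 0 -1;0 0 2 0 0 0 -1;0 0 2 0 0 0 -1")

```text
t: 15.88
tcp_pos: [0.5315, 0.3187, 0.0529]
tool_rot: [0.799, 0.602, 0.0, 0.0]
force: [-1.4, 1.3, 8.8]
finger_gap: 0.34
gripper_force: 61.1
```

Shoulder contact: z force is 8.8 N at the home height. I'll release and back off.

move_arm(commands="0 0 0 0 0 0 0;0 0 0 0 0 0 1;0 0 0 0 0 0 1;0 0 0 0 0 0 1;0 0 -10 0 0 0 1")

```text
t: 16.5
tcp_pos: [0.5307, 0.3182, 0.0607]
tool_rot: [0.799, 0.602, -0.001, -0.0]
force: [-0.5, 0.2, 0.4]
finger_gap: 0.999
gripper_force: 0.0
```

move_arm(commands="0 0 -40 0 0 0 1;0 0 -90 0 0 0 1;0 0 -100 0 0 0 1;0 0 -100 0 0 0 1;0 0 -100 0 0 0 1")

```text
t: 17.12
tcp_pos: [0.5302, 0.3181, 0.1599]
tool_rot: [0.799, 0.602, -0.002, -0.0]
force: [1.4, -0.8, -0.6]
finger_gap: 1.0
gripper_force: 0.0
```

```bash
python3 - <<'E'
from h import *
d=snapshot("wrist");s=telemetry.sense();print(s["tcp_pos"].round(4),s["force"].round(1),s["t"])
m=cv2.morphologyEx(green2(d).astype(np.uint8),cv2.MORPH_CLOSE,np.ones((3,3)))
c=biggest(m)[0];print("green",rect(onplane(d,c[:,0],.086,True)))
a=snapshot("scene");b=snapshot("side")
cr=lambda d,x,y:cv2.resize(d["image"][y:y+200,x:x+130,::-1],None,fx=2,fy=2,interpolation=cv2.INTER_NEAREST)
w=cv2.resize(d["image"][100:300,190:320,::-1],None,fx=2,fy=2)
cv2.imwrite("pics/f.png",np.hstack([cr(a,165,120),cr(b,185,110),w]))
E
```

```text
[0.5302 0.3181 0.1596] [ 0.  1. -1.] 17.175
green (array([532.6, 319.7]), (28.0, 43.1), 74.0)
```

View pics/f.png

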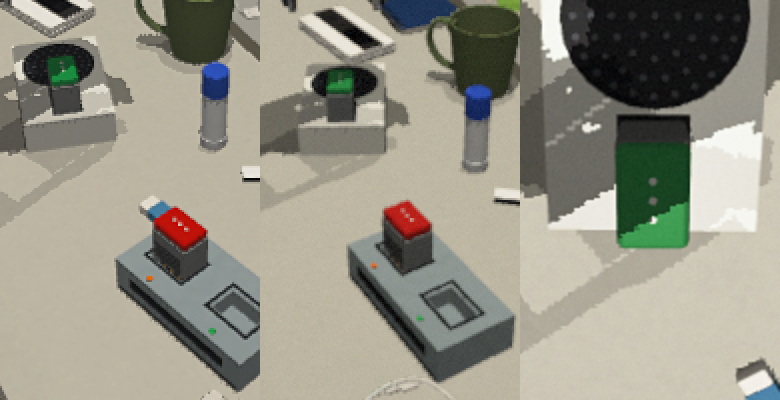

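The picture shows both packs seated: green in the speakerphone (crop 653,190) at the position red held before (532.6/319.7 against 532.7/320.1 mm), and red upright in the orange-lamp bay (180,240). The bystanders haven't moved.

```bash
python3 -c "
from station import ticket
print(ticket.sign_off())"
```

```text
the job is handed in; nothing more can be done
None
```

The job is handed in at about 17 s: the green-capped pack is plugged fully into the speakerphone, the red-capped pack stands plug down in the orange-lamp bay, and the bystanders looked unmoved in the last pictures; the sign-off gave no verdict.

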